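# Close the lobe cam on the loaded cell test fixture

## Task

Two identical contact fixtures stand on the bench, and a pouch cell lies in only one of them. On the fixture with the cell, take the black bar grip of the brass lobe cam and turn the cam until its nose (the high point) points squarely at the sprung contact carriage and holds it fully pushed back toward the cell, then let go. Leave the empty fixture's cam open.

Things in the scene. Friction and masses are not known exactly. Their poses are not given: they have to be found in the camera images.
- grip_loaded (a point): Centre, on the cam axis, of the black bar grip (mm: 14 thick, 44 long, 30 tall, top 66 above bench) of the cam on the fixture that holds a cell. Turns with the cam: x across the bar, y along it, cam nose (39 mm out) toward -y. Fixture: fixed plate 236x110x12 mm; all but the cam hub under the bar (26 wide, to 36 mm) is below 30 mm. From cam to carriage and cell is world +x within 0.4 rad.
- cam_loaded (a joint): That cam's angle about the vertical (rad), growing anticlockwise seen from above. 0: nose square to the fixture, to the robot's right; 1.571: nose squarely at the carriage. Starts 0.1 to 0.8; turns from -0.2 to 2.6, no stop at the high point. Stays where left (friction 0.15 N m; the carriage spring adds at most 0.1). Brass disc, radius 24 mm, with one rounded nose, 16 to 28 mm above the bench.
- contact_loaded (a joint): Travel (m) of that fixture's sprung contact carriage, the follower: a grey bar 94 mm wide with a steel wear plate toward the cam and two copper fingers. 0: sprung home, its plate 33 mm from the cam axis; about 0.006: pushed fully toward the cell by the cam's nose (spring force then about 10 N). The nose first meets it at a cam angle of about 0.93.
- cam_empty (a joint): Angle (rad) of the same cam on the identical fixture with the empty nest, same meaning. Starts 0.1 to 0.8; to be left open, its nose clear of its carriage. One fixture stands left and the other right; which is which changes from run to run.

How it is judged:
By the outcome, as a careful person would: the job done as asked, in the order asked, and still so for the second after the job is handed in, with the robot touching nothing.
It also fails if it takes over 35 s, if anything falls off the work surface, if the arm or the gripper's body presses on something with over 40 N, if the wrist force passes 120 N, or if a joint passes its speed limit or range.

## Robot

A 7-joint arm with a two-finger parallel gripper is mounted at the origin on a cart in front of the work surface, level with it; the furniture and walls round the work are solid. World frame = base frame: x ahead of the robot, y to its left, z up, the work surface at z = 0. Lengths are in m, angles in rad, forces in N, time in s.
With the tool pointing down it reaches from about 0.425 to 0.925 m from the base axis. Payload 6.8 kg.
Tool frame: the origin (TCP) lies at the very end of the fingers, on their centre line; the grasp point (between the pads) lies 19 mm behind it; z points along the fingers, y is the line along which they close (so a half turn about z gives the same grasp; the last joint's range is limited). The gripper opens to 85 mm and grips with 20 to 120 N. Pads are 22 mm wide; open, the fingers measure 114 mm over their backs; the gripper's body (76 mm by 85 mm) begins 54 mm behind the grasp point. The pads swing forward as they close: fully open they stand 13 mm farther back than shut.
Start: joints at [-1.319, 0.477, 0.022, 1.555, -0.011, 1.109, -0.083], TCP at [0.238, 0.632, 0.231] pointing down, gripper open.
Joint ranges: [-2.96, 2.96], [-0.34, 2.1], [-1.41, 1.46], [0.24, 2.44], [-1.37, 4.51], [0.17, 1.92], [-2.96, 2.96]. Speed limits (rad/s): [2.39, 2.39, 3.14, 3.14, 3.14, 3.14, 3.14].

## Interface

Orientations are given as a unit quaternion [w, x, y, z].
In Python, from station import bot gives the robot as it stands.
- The arm moves only by the tool apply_moves, never from a script. Its argument "deltas" is a list of rows, each a list of 3 entries, a list of its own where there are three numbers: the closure, from 0 (fully open) to 1 (shut), then the shift along the tool's x, y, z in units of 0.2 m (1.0 is 0.2 m), then the turn about the tool's z in units of 2 pi rad (1.0 is 2 pi rad). A call has 1 to 12 rows; each row is the pose to reach, as a shift and turn from the pose commanded when the call began, along the tool's axes at that moment, turning the shorter way round; what a row does not reach only later rows make up. A row lasts 1/10 s, in which the tool goes at most 50 mm and 8.59 degrees, less where a joint would pass 70% of its speed; a pose out of reach is approached as far as the arm can. A call with a number of a shift or a turn outside -1 to 1 is refused whole. A call with a gripper value outside its range is refused whole. The fingers move at their own pace and stop on an object; "squeeze" is the grip in N (left out, the last holds). Time passes only in rows, so rows that repeat a pose let the fingers close. It gives the time, the measured TCP pose, the force, the opening and the grip force at its end, in the units of the state.
- bot.get_obs(): the state, without advancing time (a new reading comes with each control period).
- bot.read_camera(name): name is "scene" or "top" or "wrist"; returns a dict with "color" (420x560x3 uint8, red, green, blue), "intrinsics" (3x3 intrinsics, pixels), "k1" (the pictures are not rectified: a ray, as slopes to the right and down, at radius r is drawn at 1 + k1 r^2 times it, then the intrinsics apply), "pose" (4x4, takes a point from camera to world coordinates); the wrist camera has in their place "hand_eye" (4x4, takes a point from camera to tool coordinates, whose origin is the TCP and whose axes are the flange's). Camera axes: x right, y down, z forward; pixel columns grow to the right and rows downward; lengths in m; the calibration is good to about 2 mm. A picture is of the moment at which its call begins: read the wrist's pose just before it. There is no depth.
- bot.hand_in(): hands the job in; it is judged then, once.
Trained networks look in a picture, given as the dict that the camera call returned (one of the last four; its "shot" number tells which), for a name from the list of things; names that differ only in an ending like _2 or _b are one class to them, and where a whole thing is asked for, a point or a joint stands for the part that bears it (a point fixed in the world has none). Each returns a list of dicts, best first, with "confidence" (0 to 1); they miss things now and then, are a little off and sometimes report something else, mostly with a low value. They report only what shows in the picture. A call takes as long as a camera call.
- bot.look_for(picture, target): "point" ([x, y, z] in m, in world coordinates, good to about 4 mm: the middle of the surface that is visible of it).
The state is a dict: "t": time; "q": joint angles; "joint_vel": joint speeds; "joint_torque": joint torques, N m; "eef_pos": TCP position; "tool_rot": TCP orientation; "contact_force": force on the tool from outside, world axes, zero at the start; "torque": the same for the moment, N m; "gripper_width": opening from 0.0 (shut) to 1.0 (fully open); "grasp_force": force on a finger pad.
Only numpy, scipy, OpenCV 4.12 (cv2) and the standard library are available. Lean on these libraries where they do the work, as an engineer would, in place of code of your own. Each camera call takes 0.05 s, during which the arm holds its last target. There are 200 camera calls.

## Working session

There is one attempt and no reset: what is moved stays moved. The work goes in short steps, Python scripts to look and compute and a tool call to move; the robot and the scene stay as the last step left them, time stands still between calls to the robot, and variables do not carry over. Pictures are saved under pics/ and viewed, at most 10 in all, crops included, and the job is handed in when it is done.

Besides the shell and the picture viewer there is one more tool, called after "Call:" as name(argument=value, ...) on one line, values as JSON. apply_moves: Moves the arm, as the interface text tells. Its arguments: {"type":"object","properties":{"deltas":{"type":"array","items":{"type":"array"}},"squeeze":{"type":"number"}},"required":["deltas"]}

```bash
mkdir -p pics; python3 - <<'E'
from station import bot
import cv2
o=bot.get_obs(); print(o['t'],o['eef_pos'],o['tool_rot'],o['gripper_width'])
for n in ['top','scene']:
    p=bot.read_camera(n); cv2.imwrite(f'pics/{n}0.png',p['color'][:,:,::-1])
    print(n,p['intrinsics'],p['k1'],p['pose'])
    for t in ['grip_loaded','cam_loaded','contact_loaded','cam_empty']:
        for d in bot.look_for(p,t): print(t,d)
E
```

```text
0.0 [0.23745514 0.63121641 0.23032757] [-9.24064010e-05  1.78917119e-01  9.83863720e-01 -9.15090650e-04] 0.9981326419338153
top [[397.61030509   0.         282.45315704]
 [  0.         397.61030509 206.1095223 ]
 [  0.           0.           1.        ]] -0.031944748568498264 [[ 0.00919972 -0.98749171  0.1574023   0.40267232]
 [-0.99994086 -0.00999789 -0.00427986  0.06152469]
 [ 0.00580002 -0.15735362 -0.98752529  0.91890963]
 [ 0.          0.          0.          1.        ]]
grip_loaded {'point': [0.5043, 0.1679, 0.033], 'confidence': 0.84}
cam_loaded {'point': [0.5049, 0.1645, 0.0263], 'confidence': 0.64}
contact_loaded {'point': [0.5515, 0.1848, 0.0267], 'confidence': 0.63}
cam_empty {'point': [0.5233, -0.0788, 0.0279], 'confidence': 0.65}
scene [[387.51334032   0.         280.70394136]
 [  0.         387.51334032 204.85613626]
 [  0.           0.           1.        ]] 0.03208866286839837 [[ 0.8266109  -0.36070522  0.43197935  0.15421252]
 [-0.56274408 -0.53767852  0.62787014 -0.4508438 ]
 [ 0.00578998 -0.76209812 -0.64743565  0.62317136]
 [ 0.          0.          0.          1.        ]]
grip_loaded {'point': [0.4992, 0.1621, 0.0406], 'confidence': 0.95}
cam_loaded {'point': [0.5, 0.1602, 0.036], 'confidence': 0.93}
contact_loaded {'point': [0.5523, 0.1794, 0.0273], 'confidence': 0.62}
cam_empty {'point': [0.5219, -0.0905, 0.0321], 'confidence': 0.62}
```

View pics/top0.png

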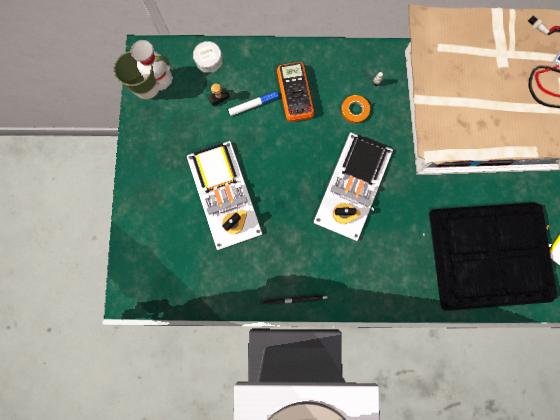

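View pics/scene0.png

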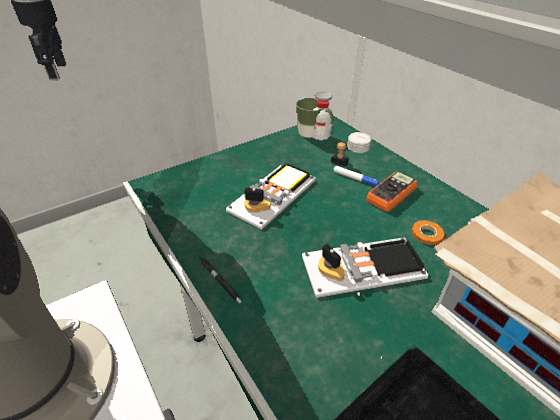

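The top view shows the left fixture (around 225,195) with a white, yellow-edged cell and the right one (around 355,187) with a dark, empty-looking nest. I'll enlarge both to check the nests and the cam.

```bash
python3 - <<'E'
import cv2,numpy as np
a=cv2.imread('pics/top0.png')
L=cv2.resize(a[130:255,180:270],None,fx=4.4,fy=4.4,interpolation=cv2.INTER_CUBIC)
R=cv2.resize(a[125:250,310:400],None,fx=4.4,fy=4.4,interpolation=cv2.INTER_CUBIC)
cv2.imwrite('pics/c1.png',np.hstack([L,R]))
E
```

```text
(no output)
```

View pics/c1.png

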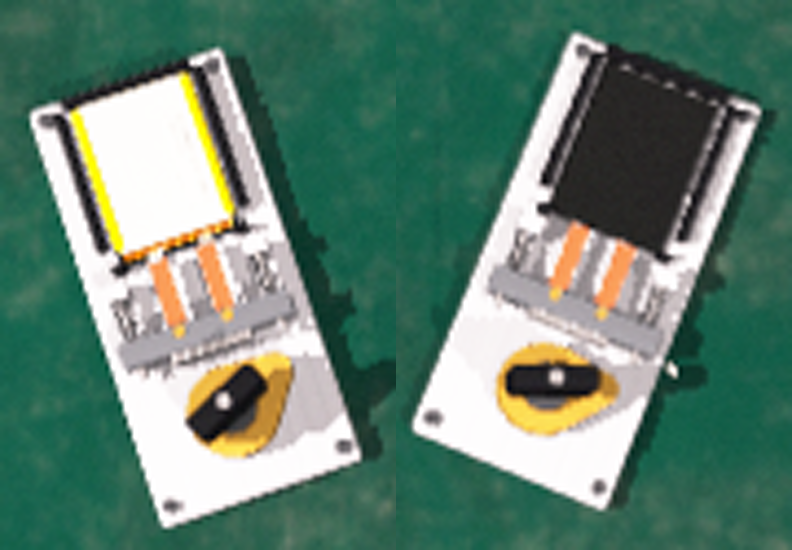

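```bash
cat > h.py <<'E'
import numpy as np,cv2
def ray(p,px,z,T=None):
    K=np.array(p['intrinsics']);T=np.array(p['pose']) if T is None else T
    d=(np.array(px,float)-K[:2,2])/K[0,0]; s=d.copy()
    for _ in range(10): s=d/(1+p['k1']*(s@s))
    v=T[:3,:3]@np.r_[s,1]; o=T[:3,3]
    return o+v*(z-o[2])/v[2]
E
python3 - <<'E'
from station import bot
from h import *
p=bot.read_camera('top')
f=lambda c,z:ray(p,(180+c[0]/4.4,130+c[1]/4.4),z)
TL,TR,BR,BL=[f(c,.012) for c in [(30,115),(218,50),(360,460),(165,525)]]
print(TL,TR,BR,BL,np.linalg.norm(TL-BL),np.linalg.norm(TL-TR))
for v in (TL-BL,TR-BR): print('fix yaw',np.arctan2(v[1],v[0]))
v=TL-TR; print('fix yaw',np.arctan2(-v[0],v[1]))
print('axis',f((223,400),.066)); a,b=f((265,378),.066),f((190,425),.066)
a,b=f((258,372),.066),f((197,432),.066)
print('bar ends',a,b)
for c0,c1 in [((247,362),(187,417)),((268,385),(203,443))]:
    v=f(c0,.066)-f(c1,.066); print('edge',np.arctan2(v[1],v[0]),np.linalg.norm(v))
print(f((228,402),.066))
# where is the robot tool
from scipy.spatial.transform import Rotation as R
o=bot.get_obs();q=o['tool_rot'];print(R.from_quat(np.r_[q[1:],q[0]]).as_matrix(),o['eef_pos'])
E
```

```text
[0.66432015 0.28430733 0.012     ] [0.70151393 0.18455984 0.012     ] [0.48099649 0.10410898 0.012     ] [0.44637083 0.20418432 0.012     ] 0.23221025951045468 0.10645628581687795
fix yaw 0.35228682348661994
fix yaw 0.3498227405302739
fix yaw 0.35691015085472116
axis [0.50513258 0.16930095 0.066     ]
bar ends [0.51917024 0.15248938 0.066     ] [0.48924243 0.18156557 0.066     ]
edge -0.8058409207345657 0.039732329636907225
edge -0.8213406055436504 0.04242200670208754
[0.50417009 0.16681832 0.066     ]
[[-9.35945975e-01  3.52143625e-01 -1.57766500e-05]
 [ 3.52143625e-01  9.35945975e-01  1.44950347e-05]
 [ 1.98704261e-05  8.01092262e-06 -1.00000000e+00]] [0.23766931 0.63178085 0.23131511]
```

Left fixture holds the cell: axis about (0.505, 0.168), fixture yaw 0.353, cam angle about 0.40. So the cam needs about +1.17 rad.

Call:
apply_moves(deltas=[[0,[-0.23,-0.19,0.02],0],[0,[-0.46,-0.38,0.04],0],[0,[-0.69,-0.57,0.07],0],[0,[-0.95,-0.78,0.1],0],[0,[-0.95,-0.78,0.1],0]])

```text
t: 1.05
eef_pos: [0.3616, 0.4167, 0.2114]
tool_rot: [0.0, 0.179, 0.984, 0.0]
contact_force: [0.8, -0.1, 0.5]
gripper_width: 0.996
grasp_force: 0.0
```

Call:
apply_moves(deltas=[[0,[-0.23,-0.19,0.1],0.02],[0,[-0.46,-0.38,0.15],0.04],[0,[-0.69,-0.57,0.2],0.06],[0,[-0.95,-0.78,0.28],0.0724],[0,[-0.95,-0.78,0.28],0.0724],[0,[-0.95,-0.78,0.28],0.0724]])

```text
t: 1.65
eef_pos: [0.486, 0.1984, 0.1546]
tool_rot: [0.001, 0.401, 0.916, -0.002]
contact_force: [-0.7, 0.6, 0.3]
gripper_width: 1.002
grasp_force: 0.0
```

```bash
cat > w.py <<'E'
from station import bot
from h import *
import sys
from scipy.spatial.transform import Rotation as R
o=bot.get_obs();q=o['tool_rot'];M=R.from_quat(np.r_[q[1:],q[0]]).as_matrix()
p=bot.read_camera('wrist');E=np.eye(4);E[:3,:3]=M;E[:3,3]=o['eef_pos']
T=E@np.array(p['hand_eye'])
p.pop('pose',None)
print(o['t'],o['eef_pos'],'yang',np.arctan2(M[1,1],M[0,1]),M.round(3).tolist(),o['contact_force'],o['gripper_width'],np.round(o['q'],2))
cv2.imwrite(f'pics/{sys.argv[1]}.png',p['color'][:,:,::-1])
np.savez(f'{sys.argv[1]}.npz',T=T,K=p['intrinsics'],k1=p['k1'])
for t in ['grip_loaded','cam_loaded','contact_loaded']: print(t,bot.look_for(p,t))
E
python3 w.py w1
```

```text
1.65 [0.48598366 0.19841787 0.15457505] yang 0.7456562897740827 [[-0.678, 0.735, 0.0], [0.735, 0.678, -0.004], [-0.003, -0.002, -1.0]] [-0.74191198  0.55360321  0.3294367 ] 1.0021582462334324 [-0.72  0.33  0.26  2.   -0.11  0.83  0.34]
grip_loaded [{'point': [0.5047, 0.1698, 0.0304], 'confidence': 0.72}]
cam_loaded [{'point': [0.5013, 0.1708, 0.0254], 'confidence': 0.81}]
contact_loaded [{'point': [0.5541, 0.1885, 0.0252], 'confidence': 0.8}]
```

View pics/w1.png

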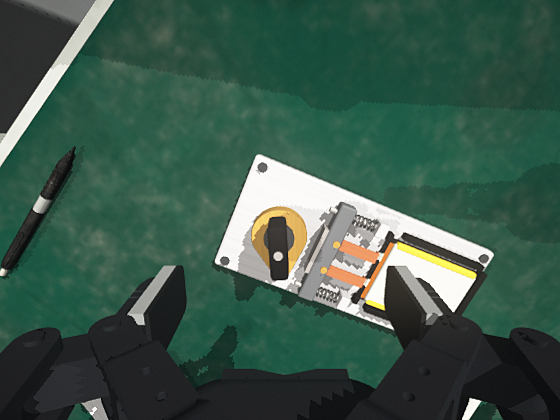

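The wrist view shows the bar nearly vertical, about (270–288, 217–280), with a dot at (279,256). The cell nest is at right and the plate corners are at (259,155), (494,250), (216,265).

```bash
python3 - <<'E'
from h import *
a=cv2.imread('pics/w1.png');cv2.imwrite('pics/w1c.png',cv2.resize(a[190:300,220:320],None,fx=5,fy=5,interpolation=cv2.INTER_CUBIC))
z=np.load('w1.npz');f=lambda px,h:ray(z,px,h,z['T'])
print('cam',z['T'][:3,3])
for n,px,h in [('dot',(279,256),.066),('lo',(280,280),.066),('up66',(279,217),.066),('up36',(279,217),.036)]: print(n,f(px,h))
A,B,C=f((259,155),.012),f((494,250),.012),f((216,265),.012)
print(A,B,C,np.arctan2(*(B-A)[1::-1]),np.arctan2(*(A-C)[[0,1]]*[1,-1]) if 0 else (A-C))
E
```

```text
cam [0.43569804 0.25315894 0.29631958]Traceback (most recent call last):
  File "<stdin>", line 5, in <module>
  File "<stdin>", line 3, in <lambda>
  File "h.py", line 3, in ray
    K=np.array(p['intrinsics']);T=np.array(p['pose']) if T is None else T
               ~^^^^^^^^^^^^^^
    raise KeyError(f"{key} is not a file in the archive") from None
KeyError: 'intrinsics is not a file in the archive'
```

View pics/w1c.png

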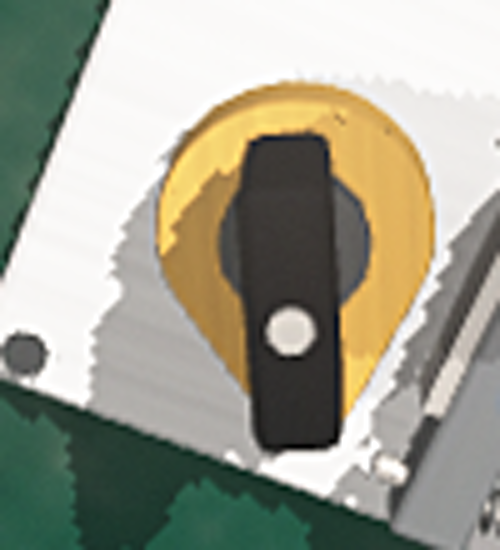

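```bash
python3 - <<'E'
from h import *
z=dict(np.load('w1.npz'));z['intrinsics']=z['K'];f=lambda px,h:ray(z,px,h,z['T'])
g=lambda x,y,h=.066:f((220+x/5,190+y/5),h)
print('dot',g(290,330));a,b=g(287,190),g(297,447);print('mid',(a+b)/2,np.linalg.norm(a-b))
for u,v in [((245,190),(258,440)),((330,190),(342,440))]:
    d=g(*v)-g(*u);print('bar dir',np.arctan2(d[1],d[0]))
print('width',g(251,315)-g(336,315), 'edge mid',(g(251,315)+g(336,315))/2)
A,B,C=f((259,155),.012),f((494,250),.012),f((216,265),.012)
d=B-A;e=A-C;print(A,B,C,np.arctan2(d[1],d[0]),np.linalg.norm(d),np.arctan2(e[1],e[0])-np.pi/2,np.linalg.norm(e))
E
```

```text
dot [0.50445917 0.17004962 0.066     ]
mid [0.50376967 0.17127216 0.066     ] 0.04154800149566414
bar dir -0.7903021962698451
bar dir -0.779573820030368
width [-0.00923684 -0.00854819  0.        ] edge mid [0.50320417 0.17219409 0.066     ]
[0.44662617 0.20804963 0.012     ] [0.66050887 0.28824921 0.012     ] [0.48462493 0.10490382 0.012     ] 0.3587443219225265 0.2284245661462808 0.35297048191223057 0.10992253147663271
```

Call:
apply_moves(deltas=[[0,[-0.168,-0.027,0.0],-0.004],[0,[-0.168,-0.027,0.2],-0.004],[0,[-0.168,-0.027,0.38],-0.004],[0,[-0.168,-0.027,0.5],-0.004],[0,[-0.168,-0.027,0.563],-0.004],[0,[-0.168,-0.027,0.563],-0.004]])

```text
t: 2.45
eef_pos: [0.5013, 0.179, 0.0416]
tool_rot: [-0.001, 0.383, 0.924, -0.001]
contact_force: [0.5, 1.1, -0.2]
gripper_width: 0.998
grasp_force: 0.0
```

Call:
apply_moves(deltas=[[0.5,[0,0,0],0],[0.7,[0,0,0],0],[0.8,[0,0,0],0],[0.9,[0,0,0],0],[1,[0,0,0],0],[1,[0,0,0],0],[1,[0,0,0],0],[1,[0,0,0],0]], squeeze=30)

```text
t: 3.25
eef_pos: [0.5, 0.1753, 0.0429]
tool_rot: [-0.002, 0.385, 0.923, -0.002]
contact_force: [-8.3, -6.3, 12.8]
gripper_width: 0.155
grasp_force: 33.5
```

```bash
python3 w.py w2
```

```text
3.25 [0.49996232 0.17534108 0.0428966 ] yang 0.7798995086978526 [[-0.703, 0.711, -0.006], [0.711, 0.703, -0.003], [0.002, -0.006, -1.0]] [-8.26666416 -6.29457993 12.75360637] 0.1551775950715808 [-0.62  0.52  0.21  2.05 -0.18  0.6   0.49]
grip_loaded [{'point': [0.4977, 0.1778, 0.0664], 'confidence': 0.82}]
cam_loaded [{'point': [0.4961, 0.1771, 0.0603], 'confidence': 0.95}]
contact_loaded [{'point': [0.5417, 0.2027, 0.0237], 'confidence': 0.82}]
```

View pics/w2.png

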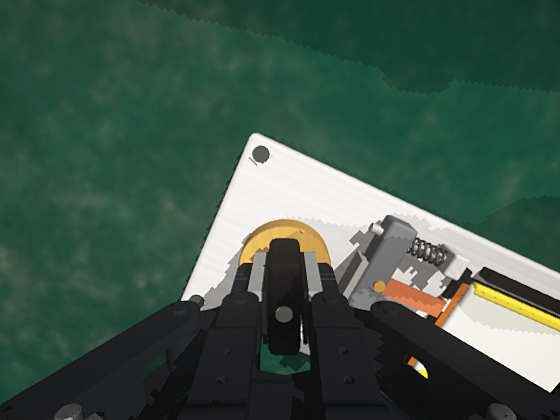

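The bar is gripped and the dot is at about (284,314), but the TCP sits several mm off the axis, with side load. I'll measure the offset before turning.

Call:
apply_moves(deltas=[[0.6,[0,0,0],0],[0.6,[0,0,0],0],[0.6,[0,0,0],0],[0.6,[0,0,0],0]])

```text
t: 3.85
eef_pos: [0.5028, 0.1782, 0.0427]
tool_rot: [0.0, 0.384, 0.923, 0.0]
contact_force: [-0.4, -0.6, 0.1]
gripper_width: 0.401
grasp_force: 0.0
```

```bash
python3 - <<'E'
from h import *
from station import bot
z=dict(np.load('w2.npz'));z['intrinsics']=z['K'];print('dot',ray(z,(284,314),.066,z['T']))
for _ in range(2):
    o=bot.get_obs();print(o['t'],o['eef_pos'],o['contact_force'],o['tool_rot']);bot.read_camera('wrist')
E
```

```text
dot [0.50444719 0.17016289 0.066     ]
3.85 [0.50280778 0.17817224 0.04273704] [-0.35148357 -0.63234131  0.07962431] [1.12801778e-04 3.84445282e-01 9.23147748e-01 2.17989445e-04]
3.9 [0.50279679 0.17808252 0.0427301 ] [ 0.48710209  0.79802246 -0.74410092] [1.14133357e-04 3.84491946e-01 9.23128325e-01 1.63372815e-04]
```

Call:
apply_moves(deltas=[[0.6,[-0.034,-0.022,0],0],[0.6,[-0.034,-0.022,0],0],[0.6,[-0.034,-0.022,0],0],[0.8,[-0.034,-0.022,0],0],[1,[-0.034,-0.022,0],0],[1,[-0.034,-0.022,0],0],[1,[-0.034,-0.022,0],0],[1,[-0.034,-0.022,0],0]], squeeze=40)

```text
t: 4.75
eef_pos: [0.5046, 0.1703, 0.0429]
tool_rot: [0.0, 0.385, 0.923, 0.0]
contact_force: [1.1, 0.9, 0.9]
gripper_width: 0.152
grasp_force: 43.6
```

Call:
apply_moves(deltas=[[1,[0,0,0],-0.018],[1,[0,0,0],-0.036],[1,[0,0,0],-0.055],[1,[0,0,0],-0.073],[1,[0,0,0],-0.091],[1,[0,0,0],-0.109],[1,[0,0,0],-0.128],[1,[0,0,0],-0.146],[1,[0,0,0],-0.164],[1,[0,0,0],-0.182],[1,[0,0,0],-0.182],[1,[0,0,0],-0.182]])

```text
t: 5.95
eef_pos: [0.5043, 0.1695, 0.0428]
tool_rot: [-0.0, -0.175, 0.985, -0.0]
contact_force: [-0.4, -2.0, 4.6]
gripper_width: 0.152
grasp_force: 44.2
```

```bash
python3 w.py w3; python3 -c "
from station import bot
o=bot.get_obs();print(o['torque'],o['grasp_force'])"
```

```text
5.95 [0.50433321 0.16952639 0.04283222] yang 1.922744758451194 [[-0.939, -0.345, 0.0], [-0.345, 0.939, -0.0], [0.0, -0.0, -1.0]] [-0.39131826 -1.98152775  4.64419068] 0.1520599953951004 [-0.37  0.51 -0.09  2.03  0.08  0.6   1.41]
grip_loaded [{'point': [0.4995, 0.1629, 0.059], 'confidence': 0.68}]
cam_loaded [{'point': [0.4952, 0.1654, 0.0586], 'confidence': 0.61}]
contact_loaded [{'point': [0.5609, 0.1879, 0.0275], 'confidence': 0.58}]
[-0.48124818  0.01929064  0.33146927] 44.26393747329712
```

View pics/w3.png

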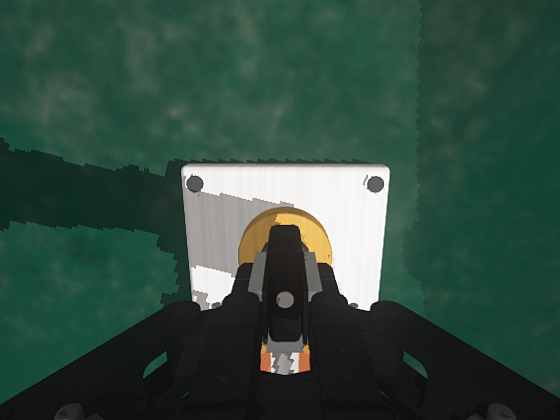

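The plate edge (182,164)–(388,165) and the bar both look square to the tool, so the nose points at the carriage. I'll release and lift straight up.

Call:
apply_moves(deltas=[[0.6,[0,0,0],0],[0.5,[0,0,0],0],[0.3,[0,0,0],0],[0.2,[0,0,0],0],[0.2,[0,0,-0.1],0],[0.2,[0,0,-0.3],0],[0.2,[0,0,-0.5],0],[0.2,[0,0,-0.6],0],[0.2,[0,0,-0.6],0],[0.2,[0,0,-0.6],0]])

```text
t: 7.15
eef_pos: [0.5041, 0.1699, 0.1626]
tool_rot: [0.0, -0.176, 0.984, 0.0]
contact_force: [-0.6, -0.6, -1.1]
gripper_width: 0.802
grasp_force: 0.0
```

```bash
python3 w.py w4; python3 - <<'E'
import cv2,numpy as np
from station import bot
a=cv2.imread('pics/w4.png')
p=bot.read_camera('top')['color'][:,:,::-1]
L=cv2.resize(a[120:380,150:430],(520,483))
cv2.imwrite('pics/c4.png',np.hstack([L,cv2.resize(p[190:250,200:235],(280,483),interpolation=cv2.INTER_CUBIC)]))
E
```

```text
7.15 [0.50410109 0.16986871 0.16261717] yang 1.9245805797915951 [[-0.938, -0.346, 0.0], [-0.346, 0.938, 0.0], [-0.0, 0.0, -1.0]] [-0.57239679 -0.56800603 -1.06582415] 0.8019891874096392 [-0.35  0.33 -0.11  1.96  0.05  0.86  1.44]
grip_loaded [{'point': [0.5049, 0.1663, 0.0311], 'confidence': 0.58}]
cam_loaded [{'point': [0.5006, 0.1667, 0.0266], 'confidence': 0.93}]
contact_loaded [{'point': [0.5594, 0.1889, 0.0256], 'confidence': 0.9}]
```

View pics/c4.png

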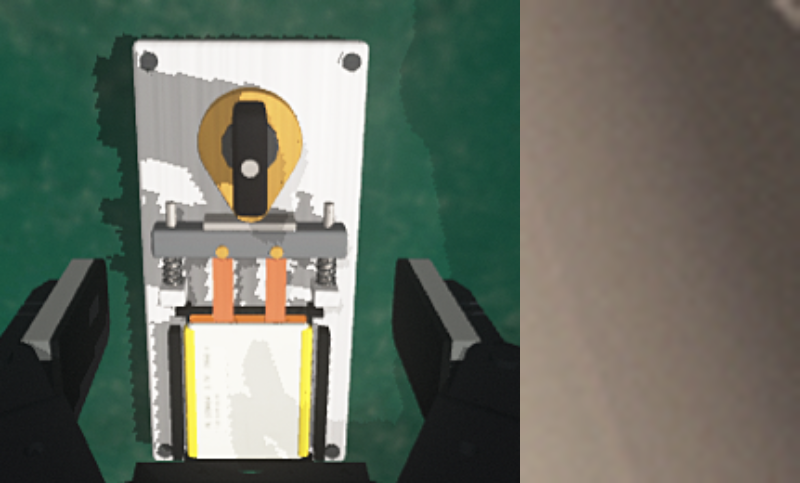

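The wrist view after release shows the bar and nose (249,220) in line with the plate's centre line (about x=250). The carriage is pushed back, its fingers are on the cell tabs, and the gripper is clear.

```bash
python3 -c "
from station import bot
print(bot.hand_in())"
```

```text
the job is handed in; nothing more can be done
None
```

I turned the cam on the left fixture, the one holding the cell, until its nose pointed squarely at the carriage, then let go and lifted clear; the last wrist picture shows the carriage pushed back. I never touched the right fixture's cam, and handed in at about 7 s.

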